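Lock the box cutter away in the sloping knife safe

ROBOT

A 6-joint arm with a two-finger parallel gripper is mounted at the origin on the work surface; the furniture and walls round the work are solid. World frame = base frame: x ahead of the robot, y to its left, z up, the work surface at z = 0. Lengths are in m, angles in rad, forces in N, time in s.
With the tool pointing down it reaches from about 0.3 to 0.875 m from the base axis. Payload 6.4 kg.
Tool frame: the origin (TCP) lies on the centre line of the jaws, within the pads' length; the fingertips stand ctrl.finger_overhang ahead of it and the grasp point (between the pads) lies 8 mm behind it (ctrl.finger_overhang is the distance from the TCP to the fingertips, in m); z points along the fingers, y is the line along which they close (so a half turn about z gives the same grasp; the last joint's range is limited). The gripper opens to 85 mm and grips with 20 to 120 N. Pads are 22 mm wide; open, the fingers measure 114 mm over their backs; the gripper's body (76 mm by 85 mm) begins 54 mm behind the grasp point. The pads swing forward as they close: fully open they stand 13 mm farther back than shut.
Start: joints at [1.132, 0.181, 1.607, -0, 1.354, -0.206], TCP at [0.133, 0.56, 0.242] pointing down, gripper open.
Joint ranges: [-2.99, 2.99], [-0.89, 2.07], [0.3, 2.58], [-1.14, 4.28], [0, 2.63], [-3.12, 3.12]. Speed limits (rad/s): [2.57, 2.57, 3.01, 3.14, 3.14, 3.14].

INTERFACE

Orientations are given as a 3x3 rotation matrix whose columns are the frame's x, y, z axes.
In Python, from workcell import readout, get_image, workorder, models, ctrl gives the robot as it stands.
- The arm moves only by the tool carry_out, never from a script. Its argument "increments" is one flat list of numbers, 7 for each row, row after row: the turn, a rotation vector about the world's x, y, z scaled (see below), then the shift along the world's x, y, z scaled (see below), then the finger opening in mm, from 0 to 85.4. In form: [rx, ry, rz, x, y, z, claw, rx, ry, rz, x, y, z, claw, ...]. A call has 1 to 8 rows; each row is the pose to reach, as a shift and turn from the pose commanded when the call began, turning the shorter way round; what a row does not reach only later rows make up. The controller multiplies each number of a shift by 25 cm and each number of a turn by 2 pi rad. A row lasts 1/12 s, in which the tool goes at most 41.7 mm and 7.16 degrees, less where a joint would pass 70% of its speed; a pose out of reach is approached as far as the arm can. A call with a number of a shift or a turn outside -1 to 1 is refused whole. A call with a gripper value outside its range is refused whole. The fingers move at their own pace and stop on an object; "squeeze" is the grip in N (left out, the last holds). Time passes only in rows, so rows that repeat a pose let the fingers close. It gives the time, the measured TCP pose, the force, the opening and the grip force at its end, in the units of the state.
- readout.sense(): the state, without advancing time (a new reading comes with each control period).
- get_image(name): name is "scene" or "side" or "wrist"; returns a dict with "pixels" (384x512x3 uint8, red, green, blue), "fx", "fy", "cx", "cy" (pixels), "xyz" and "orientation" of the camera in the world; the wrist camera has in their place "hand_eye" (4x4, takes a point from camera to tool coordinates, whose origin is the TCP and whose axes are the flange's). Camera axes: x right, y up, looking along -z (the intrinsics and any distortion apply to the point x, -y, -z); pixel columns grow to the right and rows downward; lengths in m; the calibration is good to about 2 mm. A picture is of the moment at which its call begins: read the wrist's pose just before it. There is no depth.
- workorder.sign_off(): hands the job in; it is judged then, once.
Trained networks look in a picture, given as the dict that the camera call returned (one of the last four; its "shot" number tells which), for a name from the list of things; names that differ only in an ending like _2 or _b are one class to them, and where a whole thing is asked for, a point or a joint stands for the part that bears it (a point fixed in the world has none). Each returns a list of dicts, best first, with "conf" (0 to 1); they miss things now and then, are a little off and sometimes report something else, mostly with a low value. They report only what shows in the picture. A call takes as long as a camera call.
- models.silhouettes(picture, label): "mask" (384x512 bool, what is visible of it) and "box" ([left, top, right, bottom] in pixels, round what is visible of it).
The state is a dict: "t": time; "q": joint angles; "dq": joint speeds; "joint_torque": joint torques, N m; "tcp_pos": TCP position; "tool_rot": TCP orientation; "contact_force": force on the tool from outside, world axes, zero at the start; "moment": the same for the moment, N m; "grip_width": finger opening in m; "grip_force": force on a finger pad.
Only numpy, scipy, OpenCV 4.12 (cv2) and the standard library are available. Lean on these libraries where they do the work, as an engineer would, in place of code of your own. Each camera call takes 0.05 s, during which the arm holds its last target. There are 200 camera calls.

TASK

A box cutter lies on the table beside the sloping grey knife safe: lay it in the compartment of the safe, shut the lid fully, then swing the steel hasp down over the turn-button so that it lies flat, and last turn the button a quarter turn, either way, so that it stands crosswise and bars the hasp. Leave the marker, bottle, tin and roll of seals where they stand.

Things in the scene. Friction and masses are not known exactly. Their poses are not given: they have to be found in the camera images.
- box_cutter: slim box cutter, blade in, yellow body, 22 wide x 161 long x 20 mm high, lying flat. Origin under its middle, on the underside; x across its width, y along its length (colliders from y = -72 to +80 mm), z up. The body is 14 mm high; a small thumb slide (y = +6 to +26 mm) rises to 20 mm.
- marker: marker pen with a cap, 15 x 132 x 17 mm, lying flat; not to be moved. It and the cutter lie one to the left and one to the right of the safe, swapped at random. Origin under its middle; y along its length.
- compartment (a point): centre of the compartment's inner floor, 130 mm along x by 190 mm along y, walls 50 mm high, open at the top. The safe, a grey sheet-metal box 215 x 200 x 63 mm on four tube legs, is fixed and tilted 26 degrees to slope down towards the robot and to its right. Axes: x up the slope (away from the robot and leftwards), y level, along the hinge, z out of the slope.
- ledge (a point): point on the flat fixed ledge under the turn-button, on its turning axis (compartment x = -92, y = 0, z = +58 mm; same axes). The ledge lies below the compartment on the slope, 80 mm along x (compartment x = -145 to -65) by 200 mm, level with the top of the shut lid.
- case_lid (a joint): angle of the safe's lid, rad: 0 shut, growing as it opens up and away from the robot; about 2.0 stands straight up. A stiff hinge: it stays where it is left and needs about 2 N at its edge.
- lid_hinge (a point): middle of the lid's hinge line at the top of the slope (compartment x = +70, z = +54 mm), axis along compartment y. The lid is a flat plate 133 mm long from the hinge to its free edge, 200 mm wide, 8 mm thick, hinge line at mid thickness. Axes turn with the lid: -x from the hinge to the free edge, z out of its outer face.
- case_hasp (a joint): angle of the hasp, rad: 0 lying flat over the ledge (with the lid shut), 1.57 standing out of the lid's face, larger folded back over the lid. Stays where it is left.
- hasp_hinge (a point): middle of the hasp's hinge line, on the outer face of the lid 128 mm from the lid's hinge and 8 mm above the lid's mid plane, axis along y. The hasp is a steel strap 36 mm wide, 80 mm long from this hinge to its rolled tip, 4 mm thick, with a 32 x 13 mm lengthwise slot 18 to 50 mm from the hinge. Axes turn with the hasp: -x from hinge to tip, z out of the face that looks up when it is flat.
- hasp_tip (a point): middle of the hasp's rolled free edge, 80 mm from its hinge.
- case_button (a joint): angle of the turn-button, rad: 0 its wing in line with the slope (lengthwise of the slot, lets the hasp pass), +1.57 or -1.57 crosswise; positive is anticlockwise seen from outside. Stiff, stays where it is left. End stops at 1.65 either way.
- button_grip (a point): point on the button's turning axis at the height to grip, 16 mm above the ledge. The wing is 24 mm long x 9 mm thick, its faces from 7.5 to 22 mm above the ledge; a flat hasp's top lies 6 mm above the ledge. Axes: z out of the slope along the turning axis, x along the wing (turns with it).
- tea_bottle: small tea bottle standing upright, 63 mm diameter x 146 mm, origin under its centre; bystander.
- tin: tin standing upright, 75 mm diameter x 58 mm, origin under its centre; bystander.
- label_roll: roll of round seals, 66 mm diameter x 36 mm, lying flat, origin under its centre; bystander.

How it is judged:
By the outcome, as a careful person would: the job done as asked, in the order asked, and still so for the second after the job is handed in, with the robot touching nothing.
It also fails if it takes over 72 s, if anything falls off the work surface, if the arm or the gripper's body presses on something with over 40 N, if the wrist force passes 120 N, or if a joint passes its speed limit or range.

## Working session

There is one attempt and no reset: what is moved stays moved. The work goes in short steps, Python scripts to look and compute and a tool call to move; the robot and the scene stay as the last step left them, time stands still between calls to the robot, and variables do not carry over. Pictures are saved under pics/ and viewed, at most 10 in all, crops included, and the job is handed in when it is done.

Besides the shell and the picture viewer there is one more tool, called after "Emit:" by a JSON object that holds its "fn" and its "kwargs". carry_out: Moves the arm, as the interface text tells. Its arguments: {"type":"object","properties":{"increments":{"type":"array","items":{"type":"number"}},"squeeze":{"type":"number"}},"required":["increments"]}

```bash
ls; mkdir -p pics; python3 - <<'E'
from workcell import readout,get_image,workorder,models,ctrl
import cv2,numpy as np
s=readout.sense();print({k:np.round(v,3).tolist() for k,v in s.items()});print(ctrl.finger_overhang)
for n in("scene","side"):
    p=get_image(n);cv2.imwrite(f"pics/{n}0.png",p["pixels"][:,:,::-1])
    print(n,p["fx"],p["fy"],p["cx"],p["cy"],np.round(p["xyz"],4).tolist(),np.round(p["orientation"],4).tolist(),[k for k in p])
    for l in("box_cutter","marker","case_lid","case_hasp","case_button","tea_bottle","tin","label_roll"):
        for d in models.silhouettes(p,l)[:2]:
            print(l,round(d["conf"],2),np.round(d["box"]).tolist(),int(d["mask"].sum()))
E
```

```text
pics
{'t': 0.0, 'q': [1.132, 0.182, 1.608, 0.0, 1.354, -0.206], 'dq': [0.0, -0.001, -0.001, -0.001, 0.001, 0.0], 'joint_torque': [-0.002, -44.487, -35.133, -0.0, 0.009, -0.0], 'tcp_pos': [0.132, 0.559, 0.241], 'tool_rot': [[-0.973, 0.231, -0.001], [0.231, 0.973, -0.002], [0.0, -0.002, -1.0]], 'contact_force': [-0.136, 0.236, -0.442], 'moment': [-0.008, -0.002, 0.003], 'grip_force': 0.0, 'grip_width': 0.085}
0.011
scene 376.15915064035846 376.15915064035846 256.3490142520908 190.60140140104514 [-0.1201, -0.4896, 0.9991] [[0.6812, 0.5563, -0.476], [-0.7319, 0.5024, -0.4603], [-0.0169, 0.6619, 0.7494]] ['pixels', 'fx', 'fy', 'cx', 'cy', 'xyz', 'orientation', 'shot']
box_cutter 0.54 [175.0, 154.0, 198.0, 189.0] 211
marker 0.77 [316.0, 273.0, 341.0, 312.0] 256
marker 0.73 [223.0, 86.0, 297.0, 205.0] 6118
case_lid 0.63 [222.0, 85.0, 286.0, 141.0] 2096
case_hasp 0.59 [226.0, 86.0, 288.0, 141.0] 2119
case_hasp 0.53 [243.0, 86.0, 258.0, 101.0] 196
tea_bottle 0.86 [268.0, 212.0, 289.0, 253.0] 662
tin 0.75 [179.0, 187.0, 203.0, 216.0] 548
label_roll 0.85 [291.0, 245.0, 314.0, 269.0] 447
side 383.07279090177593 383.07279090177593 256.541157601886 192.42043575539415 [0.1805, -0.969, 0.7562] [[0.9608, 0.147, -0.2349], [-0.2771, 0.5005, -0.8202], [-0.003, 0.8532, 0.5216]] ['pixels', 'fx', 'fy', 'cx', 'cy', 'xyz', 'orientation', 'shot']
box_cutter 0.67 [242.0, 108.0, 306.0, 214.0] 5514
box_cutter 0.61 [200.0, 169.0, 235.0, 184.0] 167
marker 0.86 [233.0, 287.0, 277.0, 311.0] 263
case_lid 0.67 [248.0, 109.0, 307.0, 155.0] 2052
case_hasp 0.61 [276.0, 109.0, 289.0, 114.0] 89
tea_bottle 0.98 [232.0, 207.0, 256.0, 253.0] 815
tin 0.83 [191.0, 179.0, 213.0, 202.0] 390
label_roll 0.75 [246.0, 250.0, 266.0, 275.0] 451
```

```bash
python3 - <<'E'
import cv2,numpy as np
a=cv2.imread("pics/scene0.png")[70:330,150:360];b=cv2.imread("pics/side0.png")[90:320,180:330]
a=cv2.resize(a,None,fx=2.3,fy=2.3,interpolation=cv2.INTER_CUBIC);b=cv2.resize(b,None,fx=2,fy=2.0,interpolation=cv2.INTER_CUBIC)
c=np.zeros((598,790,3),np.uint8);c[:a.shape[0],:a.shape[1]]=a[:598];c[:b.shape[0],490:490+b.shape[1]]=b
cv2.imwrite("pics/c0.png",c)
E
```

```text
(no output)
```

View pics/c0.png

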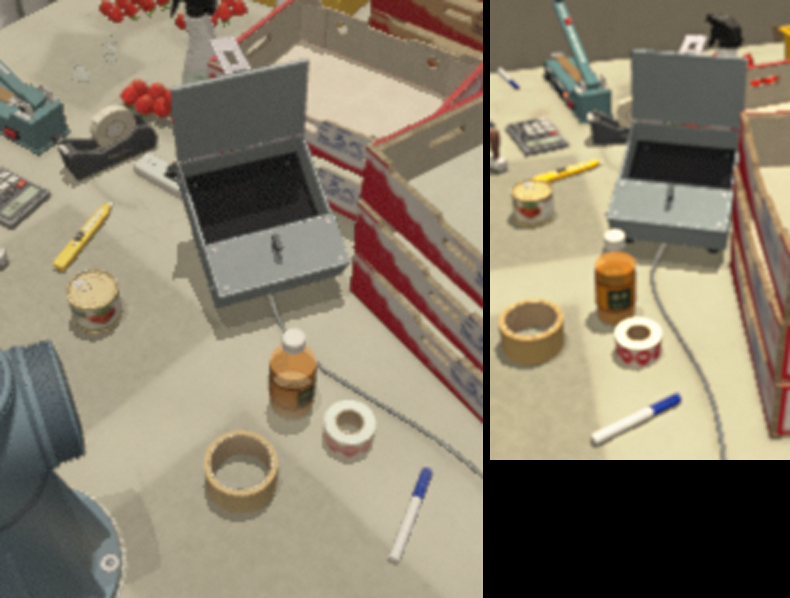

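The crop shows the safe in the middle with its lid about upright and its hasp behind the lid's top edge. The button is at crop (278,245). The cutter is on the left at (83,237) beside the tin, and the marker is on the right at (412,515). Next I'll zoom in on the safe for its corners.

```bash
python3 - <<'E'
import cv2,numpy as np
a=cv2.imread("pics/scene0.png")[82:207,220:303];b=cv2.imread("pics/side0.png")[105:217,238:310]
a=cv2.resize(a,None,fx=4.8,fy=4.8,interpolation=cv2.INTER_CUBIC);b=cv2.resize(b,None,fx=5,fy=5,interpolation=cv2.INTER_CUBIC)
c=np.zeros((600,780,3),np.uint8);c[:a.shape[0],:a.shape[1]]=a;c[:b.shape[0],410:410+b.shape[1]]=b
cv2.imwrite("pics/c1.png",c)
E
```

```text
(no output)
```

View pics/c1.png

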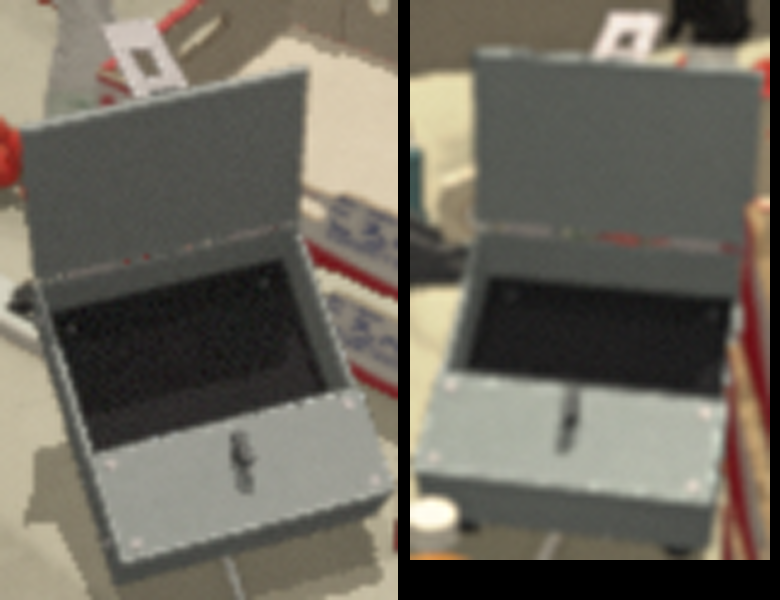

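Pixel positions in the crop:
- **Ledge corners, scene:** (122,562), (390,492), (95,452) and (358,388).
- **Ledge corners, side:** (413,475), (718,500), (440,378) and (730,400).
- **Lid top, scene:** (22,130) and (306,68).
- **Hasp:** it stands out behind the lid.

I'll fit the safe's pose to these.

```bash
cat > h.py <<'E'
import numpy as np,cv2
from scipy.optimize import least_squares
from scipy.spatial.transform import Rotation as R
from workcell import readout,get_image,workorder,models,ctrl
def cam(p,s=None):
    if "xyz" in p: return np.array(p["orientation"]),np.array(p["xyz"])
    T=np.eye(4);T[:3,:3]=s["tool_rot"];T[:3,3]=s["tcp_pos"];T=T@np.array(p["hand_eye"]);return T[:3,:3],T[:3,3]
def proj(p,X,s=None):
    O,c=cam(p,s);v=(np.atleast_2d(X)-c)@O
    return np.c_[p["cx"]-p["fx"]*v[:,0]/v[:,2],p["cy"]+p["fy"]*v[:,1]/v[:,2]]
def ray(p,uv,z,s=None):
    O,c=cam(p,s);uv=np.atleast_2d(uv)
    d=np.c_[(uv[:,0]-p["cx"])/p["fx"],-(uv[:,1]-p["cy"])/p["fy"],-np.ones(len(uv))]@O.T
    return c+d*((z-c[2])/d[:,2])[:,None]
def Rc(yaw,t=np.radians(26)): return R.from_euler("ZY",[yaw,-t]).as_matrix()
def lidpt(th,x,y,z=0): # point in lid axes -> compartment
    return np.array([.07+np.cos(th)*x+np.sin(th)*z,y,.054-np.sin(th)*x+np.cos(th)*z])
E
cat > fit.py <<'E'
from h import *
sc,sd=get_image("scene"),get_image("side")
f=lambda a:np.array(a)/4.8+[220,82]
g=lambda a:(np.array(a)-[410,0])/5+[238,105]
L=[(-.145,.1,.058),(-.145,-.1,.058),(-.065,.1,.058),(-.065,-.1,.058),(-.092,0,.07)]
A=f([(122,562),(390,492),(95,452),(358,388),(241,462),(22,130),(306,68),(38,280),(300,222)])
B=g([(413,475),(718,500),(440,378),(730,400),(569,420),(475,52),(762,75),(475,230),(745,248)])
def pts(p):
    q=L+[lidpt(p[4],-.133,.1),lidpt(p[4],-.133,-.1),(.07,.1,.052),(.07,-.1,.052)]
    return np.array(q)@Rc(p[3]).T+p[:3]
r=lambda p:np.r_[(proj(sc,pts(p))-A).ravel(),(proj(sd,pts(p))-B).ravel()]
s=least_squares(r,[.6,.1,.1,.3,2],loss="soft_l1")
print(np.round(s.x,4));print(np.round(r(s.x).reshape(-1,2),1).tolist())
for l in("box_cutter","marker","tin","tea_bottle","label_roll"):
  for n,p in(("sc",sc),("sd",sd)):
    for d in models.silhouettes(p,l)[:2]:
        if d["mask"].sum()>1500: continue
        m=np.argwhere(d["mask"])[:,::-1]; W=ray(p,m+.0,{"box_cutter":.01,"marker":.008,"tin":.03,"tea_bottle":.07,"label_roll":.018}[l])[:,:2]
        c=W.mean(0);u=np.linalg.svd(W-c,full_matrices=False)[2][0];e=(W-c)@u
        print(l,n,round(d["conf"],2),np.round(c,3),"dir",round(np.degrees(np.arctan2(*u[::-1]))%180,1),np.round([e.min(),e.max()],3))
E
python3 fit.py
```

```text
[0.5802 0.1703 0.0821 1.0794 1.9877]
[[0.3, 0.4], [1.5, -0.5], [-1.2, 0.6], [0.4, -0.6], [0.1, -2.6], [-0.4, -0.2], [0.5, -0.3], [-1.0, 0.4], [-0.4, -0.5], [-0.1, -0.1], [-1.1, 1.7], [-0.6, -0.3], [-0.4, 1.3], [0.7, -1.1], [-0.6, 0.5], [0.4, 0.1], [0.2, -0.2], [1.4, 1.2]]
box_cutter sc 0.8 [0.39  0.369] dir 17.9 [-0.088  0.07 ]
box_cutter sd 0.43 [0.413 0.376] dir 17.4 [-0.065  0.066]
marker sc 0.56 [ 0.364 -0.294] dir 17.1 [-0.068  0.065]
marker sd 0.75 [ 0.363 -0.295] dir 17.7 [-0.072  0.066]
tin sc 0.69 [0.315 0.239] dir 54.6 [-0.062  0.06 ]
tin sc 0.42 [0.385 0.351] dir 17.7 [-0.081  0.07 ]
tin sd 0.75 [0.315 0.244] dir 82.4 [-0.08   0.079]
tea_bottle sc 0.67 [ 0.388 -0.079] dir 39.1 [-0.075  0.065]
tea_bottle sd 0.74 [ 0.39  -0.082] dir 76.4 [-0.134  0.097]
label_roll sc 0.79 [ 0.402 -0.167] dir 28.9 [-0.046  0.044]
label_roll sd 0.97 [ 0.401 -0.166] dir 76.5 [-0.052  0.051]
```

The fit is good to about 1 px. The compartment is at (0.580, 0.170, 0.082), yaw 1.08, with the lid at 1.99 rad. The cutter is at about (0.381, 0.366), pointing at 17.6°. I'll move above it and look with the wrist camera.

Emit:
{"fn": "carry_out", "kwargs": {"increments": [0,0,0.086,0.99,-0.776,-0.1,85,0,0,0.086,0.99,-0.776,-0.1,85,0,0,0.086,0.99,-0.776,-0.1,85,0,0,0.086,0.99,-0.776,-0.1,85,0,0,0.086,0.99,-0.776,-0.1,85,0,0,0.086,0.99,-0.776,-0.1,85,0,0,0.086,0.99,-0.776,-0.1,85,0,0,0.086,0.99,-0.776,-0.1,85]}}

```text
t: 2.17
tcp_pos: [0.3816, 0.3639, 0.2174]
tool_rot: [[-0.953, -0.303, 0.001], [-0.303, 0.953, 0.0], [-0.001, 0.0, -1.0]]
contact_force: [0.7, 1.2, -0.1]
grip_width: 0.085
grip_force: 0.0
```

```bash
python3 - <<'E'
from h import *
s=readout.sense();p=get_image("wrist");print(s["t"],np.round(s["tcp_pos"],4),np.round(s["tool_rot"],3).tolist(),np.round(p["hand_eye"],3).tolist(),[k for k in p],p["fx"])
cv2.imwrite("pics/w1.png",p["pixels"][:,:,::-1])
for l in("box_cutter","case_button"):
  for d in models.silhouettes(p,l)[:2]:
    m=np.argwhere(d["mask"])[:,::-1].astype(float);W=ray(p,m,.012,s)[:,:2];c=W.mean(0);u=np.linalg.svd(W-c,full_matrices=False)[2][0];e=(W-c)@u
    print(l,d["conf"],d["box"],c,u,np.degrees(np.arctan2(*u[::-1]))%180,e.min(),e.max(),"mid",c+u*(e.min()+e.max())/2)
E
```

```text
2.1667 [0.3816 0.3639 0.2174] [[-0.953, -0.303, 0.001], [-0.303, 0.953, 0.0], [-0.001, 0.0, -1.0]] [[-0.0, 0.945, 0.328, 0.085], [1.0, 0.0, 0.001, -0.0], [0.001, 0.328, -0.945, -0.133], [0.0, 0.0, 0.0, 1.0]] ['pixels', 'fx', 'fy', 'cx', 'cy', 'hand_eye', 'shot'] 295.85933242554887
box_cutter 0.68 [246.9, 121.1, 267.0, 246.6] [0.39633608 0.37319912] [0.95314651 0.30250905] 17.608365102184003 -0.0683004084463567 0.08792695503233314 mid [0.40568957 0.37616772]
```

View pics/w1.png

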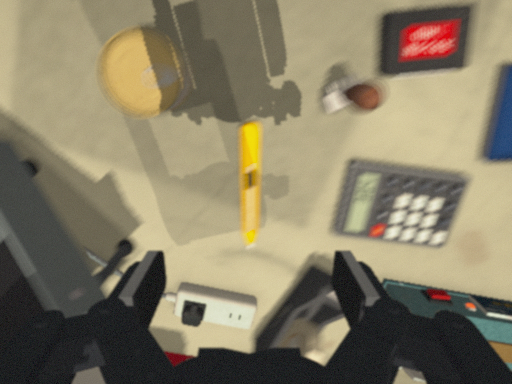

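The wrist view shows the cutter at columns 240-262, rows 121-246, lined up with the jaws. The tin is at (140,75) and the safe's left side is at the far left. The views disagree about the cutter along its length, so I'll check with a colour mask.

```bash
cat > cut.py <<'E'
from h import *
s=readout.sense()
for n in("scene","side","wrist"):
    p=get_image(n);q=cv2.cvtColor(p["pixels"],cv2.COLOR_RGB2HSV)
    m=cv2.inRange(q,(20,110,90),(34,255,255));k,lab,st,ce=cv2.connectedComponentsWithStats(m)
    for i in range(1,k):
        if st[i,4]<60: continue
        X=np.argwhere(lab==i)[:,::-1].astype(float);W=ray(p,X,.010,s)[:,:2]
        c=W.mean(0)
        if np.linalg.norm(c-[.39,.37])>.08: continue
        u=np.linalg.svd(W-c,full_matrices=False)[2][0];u*=np.sign(u[0]);e=(W-c)@u
        print(n,st[i],np.round(c,4),"deg",round(np.degrees(np.arctan2(*u[::-1])),1),"mid",np.round(c+u*(e.min()+e.max())/2,4),round(np.ptp(e),3))
E
python3 cut.py
```

```text
scene [173 159  25  29 160] [0.3874 0.3655] deg 15.8 mid [0.4005 0.3692] 0.156
side [191 170  44  21 294] [0.3674 0.3447] deg 32.4 mid [0.3823 0.3542] 0.209
wrist [ 242  120   21  124 1843] [0.3946 0.3704] deg 17.5 mid [0.4064 0.3741] 0.156
```

Emit:
{"fn": "carry_out", "kwargs": {"increments": [0,0,0,0.098,0.038,-0.3,50,0,0,0,0.098,0.038,-0.6,50,0,0,0,0.098,0.038,-0.7,50,0,0,0,0.098,0.038,-0.812,50,0,0,0,0.098,0.038,-0.812,50,0,0,0,0.098,0.038,-0.812,50,0,0,0,0.098,0.038,-0.812,50]}}

```text
t: 3.05
tcp_pos: [0.403, 0.3762, 0.0128]
tool_rot: [[-0.952, -0.305, -0.002], [-0.305, 0.952, -0.001], [0.002, -0.0, -1.0]]
contact_force: [-0.9, -0.2, 0.1]
grip_width: 0.0496
grip_force: 0.0
```

Emit:
{"fn": "carry_out", "kwargs": {"increments": [0,0,0,0,0,0,0,0,0,0,0,0,0,0,0,0,0,0,0,0,0,0,0,0,0,0,0,0,0,0,0,0,0,0,0,0,0,0,0,0,0,0], "squeeze": 45}}

```text
t: 3.55
tcp_pos: [0.4046, 0.3756, 0.0151]
tool_rot: [[-0.953, -0.303, 0.0], [-0.303, 0.953, 0.001], [-0.001, 0.001, -1.0]]
contact_force: [-3.7, 1.6, 6.2]
grip_width: 0.0187
grip_force: 45.2
```

The cutter is held at 18.7 mm. Next come the transfer waypoints.

```bash
cat >> h.py <<'E'
C=np.array([.5802,.1703,.0821]);YAW=1.0794
M=Rc(YAW)
def w(x,y,z): return C+M@np.array([x,y,z])
def inc(Rt,Pt,R0,P0):
    rv=R.from_matrix(Rt@np.array(R0).T).as_rotvec()/(2*np.pi);d=(np.array(Pt)-P0)/.25
    return np.round(np.r_[rv,d],3).tolist(), "rows>=%d/%d"%(np.ceil(np.linalg.norm(rv)*360/7.16),np.ceil(np.linalg.norm(d)*250/41.7))
xc,yc,zc=M.T
def tool(y,z): # tool frame from y and z axes
    z=z/np.linalg.norm(z);y=y-z*(y@z);y/=np.linalg.norm(y);return np.c_[np.cross(y,z),y,z]
E
python3 - <<'E'
from h import *
s=readout.sense();R0,P0=np.array(s["tool_rot"]),s["tcp_pos"];print(s["t"],P0)
Rt=tool(xc,-zc);print(np.round(Rt,3).tolist(),np.round(M,3).tolist())
for n,P in(("up",[.40,.30,.30]),("via",[.40,.17,.30]),("pre",w(0,0,.17)),("low",w(0,0,.03)),("fin",w(0,0,.022))):
    print(n,np.round(P,3),inc(Rt if n!="up" else R0,P,R0,P0))
E
```

```text
3.55 [0.40456953 0.37559222 0.01509754]
[[-0.882, 0.424, 0.207], [0.472, 0.792, 0.387], [0.0, 0.438, -0.899]] [[0.424, -0.882, -0.207], [0.792, 0.472, -0.387], [0.438, 0.0, 0.899]]
up [0.4 0.3 0.3] ([0.0, 0.0, 0.0, -0.018, -0.302, 1.14], 'rows>=0/8')
via [0.4  0.17 0.3 ] ([0.074, -0.007, -0.125, -0.018, -0.822, 1.14], 'rows>=8/9')
pre [0.545 0.105 0.235] ([0.074, -0.007, -0.125, 0.562, -1.084, 0.879], 'rows>=8/10')
low [0.574 0.159 0.109] ([0.074, -0.007, -0.125, 0.678, -0.868, 0.376], 'rows>=8/7')
fin [0.576 0.162 0.102] ([0.074, -0.007, -0.125, 0.684, -0.855, 0.347], 'rows>=8/7')
```

Emit:
{"fn": "carry_out", "kwargs": {"increments": [0,0,0,0,0,0.15,0,0,0,0,0,-0.05,0.32,0,0,0,0,0,-0.1,0.48,0,0,0,0,0,-0.18,0.62,0,0,0,0,-0.01,-0.28,0.74,0,0,0,0,-0.015,-0.4,0.86,0,0,0,-0.02,-0.018,-0.54,0.95,0,0,0,-0.04,-0.018,-0.68,1,0]}}

```text
t: 4.22
tcp_pos: [0.4007, 0.204, 0.2675]
tool_rot: [[-0.999, -0.053, 0.005], [-0.053, 0.999, 0.001], [-0.005, 0.0, -1.0]]
contact_force: [0.6, -0.1, -0.2]
grip_width: 0.0186
grip_force: 44.4
```

```bash
python3 - <<'E'
from h import *
s=readout.sense();R0,P0=np.array(s["tool_rot"]),s["tcp_pos"];print(s["t"],P0,s["grip_width"])
Rt=tool(xc,-zc)
for n,P in(("via",[.43,.14,.27]),("pre",w(0,0,.17)),("low",w(0,0,.03)),("fin",w(0,0,.022))):
    print(n,np.round(P,3),inc(Rt if n!="up" else R0,P,R0,P0))
E
```

```text
4.2167 [0.40071242 0.20401755 0.26747391] 0.018648090777901707
via [0.43 0.14 0.27] ([0.071, -0.015, -0.085, 0.117, -0.256, 0.01], 'rows>=6/2')
pre [0.545 0.105 0.235] ([0.071, -0.015, -0.085, 0.577, -0.398, -0.13], 'rows>=6/5')
low [0.574 0.159 0.109] ([0.071, -0.015, -0.085, 0.693, -0.181, -0.634], 'rows>=6/6')
fin [0.576 0.162 0.102] ([0.071, -0.015, -0.085, 0.7, -0.169, -0.662], 'rows>=6/6')
```

Emit:
{"fn": "carry_out", "kwargs": {"increments": [0.01,0,-0.015,0.12,-0.25,0.01,0,0.02,0,-0.03,0.12,-0.25,0.01,0,0.035,-0.007,-0.045,0.2,-0.3,0,0,0.05,-0.01,-0.06,0.32,-0.32,-0.03,0,0.06,-0.012,-0.073,0.45,-0.36,-0.08,0,0.071,-0.015,-0.085,0.577,-0.398,-0.13,0,0.071,-0.015,-0.085,0.577,-0.398,-0.13,0,0.071,-0.015,-0.085,0.577,-0.398,-0.13,0]}}

```text
t: 4.88
tcp_pos: [0.5439, 0.104, 0.2298]
tool_rot: [[-0.883, 0.425, 0.198], [0.469, 0.795, 0.386], [0.006, 0.434, -0.901]]
contact_force: [-0.7, 0.1, 0.1]
grip_width: 0.0189
grip_force: 44.5
```

```bash
python3 - <<'E'
from h import *
s=readout.sense();R0,P0=np.array(s["tool_rot"]),s["tcp_pos"];print(s["t"],P0,M.T@(P0-C))
Rt=tool(xc,-zc)
for n,P in(("low",w(0,0,.06)),("fin",w(0,0,.022))): print(n,inc(Rt,P,R0,P0))
p=get_image("wrist");im=p["pixels"][:,:,::-1].copy()
pts=[w(*q) for q in[(-.145,.1,.058),(-.145,-.1,.058),(-.065,.1,.058),(-.065,-.1,.058),(-.092,0,.074),(.065,.095,.05),(.065,-.095,.05)]]
pts+=[w(*lidpt(1.9877,-.133,y)) for y in(.1,-.1)]
for u in proj(p,pts,s): cv2.drawMarker(im,tuple(int(round(t)) for t in u),(0,0,255),cv2.MARKER_CROSS,9,1)
q=get_image("side");b=cv2.resize(q["pixels"][80:230,180:330,::-1],None,fx=2,fy=2)
c=np.zeros((384,800,3),np.uint8);c[:,:512]=im;c[:300,512:800]=b[:,:288]
cv2.imwrite("pics/w2.png",c)
E
```

```text
4.8833 [0.54392126 0.10395802 0.22978093] [-0.00321917  0.00068209  0.16588018]
low ([0.0, -0.001, -0.001, 0.095, 0.173, -0.375], 'rows>=1/3')
fin ([0.0, -0.001, -0.001, 0.127, 0.231, -0.512], 'rows>=1/4')
```

View pics/w2.png

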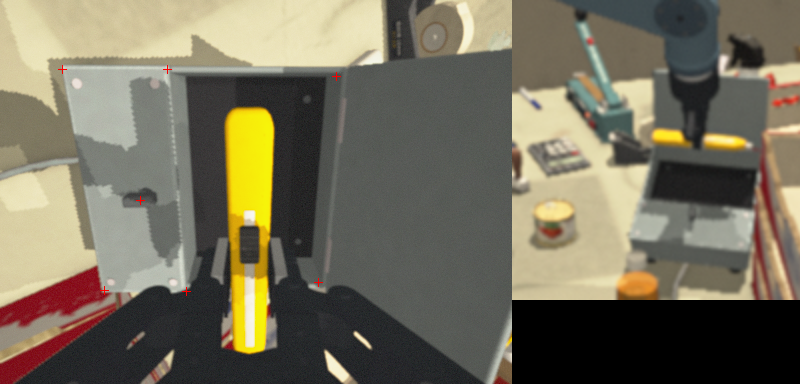

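The wrist view shows the projected ledge corners and hinge ends within about 3 px of the real ones. The cutter sits over the open compartment, along it and clear of the walls. I'll lower it in.

Emit:
{"fn": "carry_out", "kwargs": {"increments": [0,-0.001,-0.001,0.03,0.05,-0.12,0,0,-0.001,-0.001,0.06,0.11,-0.24,0,0,-0.001,-0.001,0.095,0.173,-0.375,0,0,-0.001,-0.001,0.115,0.21,-0.46,0,0,-0.001,-0.001,0.127,0.231,-0.512,0,0,-0.001,-0.001,0.127,0.231,-0.512,0,0,-0.001,-0.001,0.127,0.231,-0.512,0]}}

```text
t: 5.57
tcp_pos: [0.5756, 0.1647, 0.1043]
tool_rot: [[-0.883, 0.421, 0.208], [0.469, 0.795, 0.385], [-0.003, 0.438, -0.899]]
contact_force: [-0.3, -0.6, -0.9]
grip_width: 0.0185
grip_force: 46.6
```

```bash
python3 - <<'E'
from h import *
s=readout.sense();print(s["t"],np.round(M.T@(s["tcp_pos"]-C),4),s["contact_force"],s["grip_width"])
E
```

```text
5.5667 [0.0033 0.0014 0.0231] [-0.27017651 -0.57441339 -0.864026  ] 0.018540960692738744
```

Emit:
{"fn": "carry_out", "kwargs": {"increments": [0,0,0,0.003,0.006,-0.014,0,0,0,0,0.003,0.006,-0.014,0,0,0,0,0.003,0.006,-0.014,45,0,0,0,0.003,0.006,-0.014,45,0,0,0,0.003,0.006,-0.014,45,0,0,0,0.003,0.006,-0.014,45]}}

```text
t: 6.07
tcp_pos: [0.5771, 0.1645, 0.1007]
tool_rot: [[-0.881, 0.423, 0.21], [0.472, 0.793, 0.385], [-0.004, 0.438, -0.899]]
contact_force: [0.2, -0.4, -0.6]
grip_width: 0.045
grip_force: 0.0
```

Emit:
{"fn": "carry_out", "kwargs": {"increments": [0,0,0,-0.02,-0.04,0.09,45,0,0,0,-0.05,-0.09,0.21,45,0,0,0,-0.08,-0.15,0.35,45,0,0,0,-0.124,-0.232,0.54,45,0,0,0,-0.124,-0.232,0.54,0,0,0,0,-0.124,-0.232,0.54,0,0,0,0,-0.124,-0.232,0.54,0]}}

```text
t: 6.65
tcp_pos: [0.5461, 0.1064, 0.2355]
tool_rot: [[-0.881, 0.423, 0.211], [0.473, 0.793, 0.384], [-0.004, 0.438, -0.899]]
contact_force: [0.3, 1.0, -1.3]
grip_width: 0.0092
grip_force: 0.0
```

```bash
python3 - <<'E'
from h import *
s=readout.sense();p=get_image("wrist");print(s["t"],np.round(M.T@(s["tcp_pos"]-C),4),s["grip_width"])
np.savez("w3.npz",px=p["pixels"],R=s["tool_rot"],P=s["tcp_pos"])
im=p["pixels"][:,:,::-1].copy()
for l in("case_hasp","case_lid"):
    for d in models.silhouettes(p,l)[:2]:print(l,d["conf"],d["box"])
cv2.imwrite("pics/w3.png",cv2.resize(im[40:310],None,fx=1.5,fy=1.5,interpolation=cv2.INTER_CUBIC))
E
```

```text
6.65 [ 2.200e-03 -1.000e-04  1.696e-01] 0.009240100871411272
case_hasp 0.44 [506.7, 274.3, 512.0, 292.2]
case_lid 0.86 [314.7, 43.0, 512.0, 379.6]
```

View pics/w3.png

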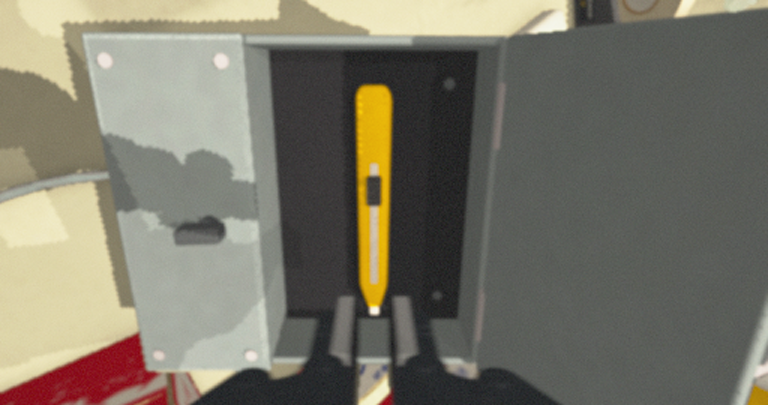

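The cutter lies flat in the compartment (rows 85-315 of the view), and the button is in line with the slope at (200,232). Next I'll refine the safe's pose from this view and plan the lid closing.

```bash
cat > plan.py <<'E'
from h import *
s=readout.sense();p=get_image("wrist");sc,sd=get_image("scene"),get_image("side")
f=lambda a:np.array(a)/4.8+[220,82]
g=lambda a:(np.array(a)-[410,0])/5+[238,105]
L=[(-.145,.1,.058),(-.145,-.1,.058),(-.065,.1,.058),(-.065,-.1,.058)]
A=f([(122,562),(390,492),(95,452),(358,388)]);B=g([(413,475),(718,500),(440,378),(730,400)])
Lw=[(-.145,.1,.058),(-.065,.1,.058),(-.145,-.1,.058),(-.092,0,.076),(.07,.1,.05)]
Wp=np.array([(83,37),(243,36),(145,370),(200,232),(503,38)])/1.5+[0,40]
P=lambda q,l:np.array(l)@Rc(q[3]).T+q[:3]
r=lambda q:np.r_[(proj(sc,P(q,L))-A).ravel(),(proj(sd,P(q,L))-B).ravel(),.7*(proj(p,P(q,Lw),s)-Wp).ravel()]
o=least_squares(r,[*C,YAW],loss="soft_l1");print(np.round(o.x,4),np.round(r(o.x)[-10:].reshape(-1,2)/.7,1).tolist())
hs=lambda a,lt:w(*(lidpt(lt,-.128,0,.008)+np.array([-np.cos(a+lt)*.08,0,np.sin(a+lt)*.08])))
e=lambda a:np.r_[(proj(sc,hs(a[0],1.9877))-f([(133,23)])).ravel(),(proj(sd,hs(a[0],1.9877))-g([(637,12)])).ravel()]
for a0 in(1,1.6,2.2,2.8):
    v=least_squares(e,[a0]);print("hasp",v.x,v.cost)
E
python3 plan.py
```

```text
[0.5779 0.1717 0.0817 1.077 ] [[0.0, -0.2], [-1.0, 0.7], [2.0, -0.2], [-0.2, 2.3], [1.2, 0.6]]
hasp [1.48447987] 1.7035681687982527
hasp [1.48447987] 1.7035681687982418
hasp [1.48447984] 1.7035681687977984
hasp [1.48447988] 1.703568168798454
```

```bash
sed -i 's/^C=.*/C=np.array([.5779,.1717,.0817]);YAW=1.077/' h.py; python3 - <<'E'
from h import *
s=readout.sense();R0,P0=np.array(s["tool_rot"]),s["tcp_pos"];print(s["t"],P0,s["q"])
xh=np.array([np.cos(YAW),np.sin(YAW),0]);Rt=tool(xh,np.array([0,0,-1.]))
hw=.0145
def tcp(th,r,y=.068,gap=0):
    n=np.array([np.sin(th),0,np.cos(th)]);nw=M@n
    return w(*lidpt(th,-r,y,.004+gap))+nw*hw*abs(nw@xh)+[0,0,.011]
T0=tcp(1.99,.105,gap=.02)
A=np.array(T0);A[2]=.345; B=A-xh*.12
for n,P in(("B",B),("A",A),("T0",T0)): print(n,np.round(P,3),inc(Rt,P,R0,P0))
for th in(1.99,1.84,1.69,1.54,1.39,1.24,1.09,.94,.79,.64,.49,.34,.2,.1,0,-.04):
    P=tcp(th,.105);print(th,np.round((P-T0)/.25,3).tolist())
E
```

```text
6.95 [0.54520642 0.10737871 0.23363916] [-0.27063815  0.01076642  1.87581121  0.47741937  1.19165277 -1.51602043]
B [0.496 0.163 0.345] ([-0.063, 0.034, -0.0, -0.196, 0.224, 0.445], 'rows>=4/4')
A [0.553 0.269 0.345] ([-0.063, 0.034, -0.0, 0.032, 0.647, 0.445], 'rows>=4/5')
T0 [0.553 0.269 0.278] ([-0.063, 0.034, -0.0, 0.032, 0.647, 0.178], 'rows>=4/5')
1.99 [-0.038, -0.07, -0.003]
1.84 [-0.069, -0.127, 0.001]
1.69 [-0.1, -0.185, -0.005]
1.54 [-0.131, -0.243, -0.022]
1.39 [-0.16, -0.297, -0.05]
1.24 [-0.188, -0.348, -0.088]
1.09 [-0.212, -0.394, -0.135]
0.94 [-0.233, -0.432, -0.191]
0.79 [-0.248, -0.462, -0.253]
0.64 [-0.259, -0.482, -0.321]
0.49 [-0.265, -0.492, -0.392]
0.34 [-0.265, -0.492, -0.45]
0.2 [-0.262, -0.487, -0.501]
0.1 [-0.259, -0.481, -0.537]
0 [-0.254, -0.471, -0.572]
-0.04 [-0.251, -0.467, -0.586]
```

Emit:
{"fn": "carry_out", "kwargs": {"increments": [-0.02,0.01,0,-0.06,0.02,0.14,0,-0.04,0.02,0,-0.13,0.08,0.28,0,-0.063,0.034,0,-0.196,0.2,0.42,0,-0.063,0.034,0,-0.15,0.32,0.46,0,-0.063,0.034,0,-0.07,0.45,0.46,0,-0.063,0.034,0,0.0,0.59,0.46,0,-0.063,0.034,0,0.032,0.647,0.455,0,-0.063,0.034,0,0.032,0.647,0.455,0]}}

```text
t: 7.62
tcp_pos: [0.5541, 0.2722, 0.3468]
tool_rot: [[-0.884, 0.467, 0.0], [0.467, 0.884, 0.003], [0.001, 0.003, -1.0]]
contact_force: [-0.6, -0.1, -0.7]
grip_width: 0.0
grip_force: 0.0
```

Emit:
{"fn": "carry_out", "kwargs": {"increments": [0,0,0,0,0,-0.1,0,0,0,0,0,0,-0.2,0,0,0,0,0,0,-0.275,0,0,0,0,0,0,-0.275,0,0,0,0,0,0,-0.275,0]}}

```text
t: 8.03
tcp_pos: [0.553, 0.2678, 0.2789]
tool_rot: [[-0.882, 0.471, -0.001], [0.471, 0.882, 0.002], [0.001, 0.001, -1.0]]
contact_force: [0.5, -0.1, 1.3]
grip_width: -0.0002
grip_force: 0.0
```

```bash
python3 - <<'E'
from h import *
s=readout.sense();print(s["t"],s["tcp_pos"],np.round(s["tool_rot"],3).tolist(),s["contact_force"],s["grip_width"])
p=get_image("side");q=get_image("scene")
c=np.hstack([cv2.resize(p["pixels"][70:220,200:330,::-1],None,fx=3,fy=3),cv2.resize(q["pixels"][50:200,190:320,::-1],None,fx=3,fy=3)])
cv2.imwrite("pics/s4.png",c)
E
```

```text
8.0333 [0.5529689  0.26778572 0.2788607 ] [[-0.882, 0.471, -0.001], [0.471, 0.882, 0.002], [0.001, 0.001, -1.0]] [ 0.53569251 -0.12957295  1.28746275] -0.00019695547212946057
```

View pics/s4.png

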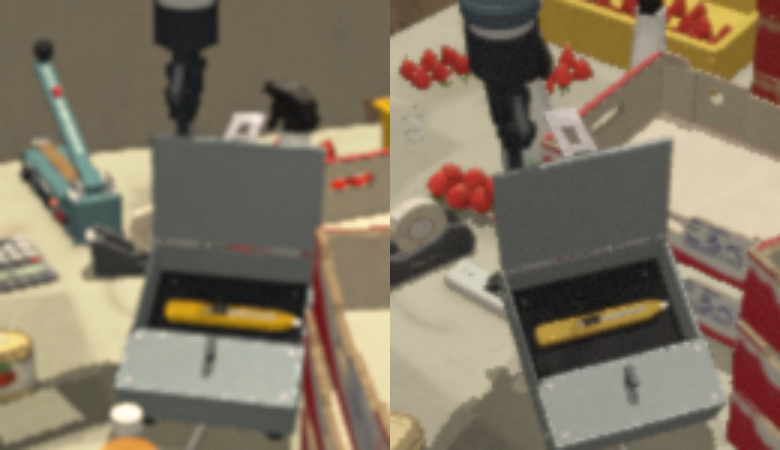

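Both views show the closed fingers behind the lid's top left edge and clear of the hasp. The cutter is in the compartment. I'll sweep the lid shut along the arc.

Emit:
{"fn": "carry_out", "kwargs": {"increments": [0,0,0,-0.038,-0.07,-0.003,0,0,0,0,-0.069,-0.127,0.001,0,0,0,0,-0.1,-0.185,-0.005,0,0,0,0,-0.131,-0.243,-0.022,0,0,0,0,-0.16,-0.297,-0.05,0,0,0,0,-0.188,-0.348,-0.088,0,0,0,0,-0.212,-0.394,-0.135,0,0,0,0,-0.233,-0.432,-0.191,0]}}

```text
t: 8.8
tcp_pos: [0.4969, 0.16, 0.2352]
tool_rot: [[-0.882, 0.471, 0.008], [0.471, 0.882, 0.003], [-0.006, 0.007, -1.0]]
contact_force: [1.4, 0.6, -0.8]
grip_width: -0.0002
grip_force: 0.5
```

Emit:
{"fn": "carry_out", "kwargs": {"increments": [0,0,0,-0.015,-0.03,-0.062,0,0,0,0,-0.026,-0.05,-0.13,0,0,0,0,-0.032,-0.06,-0.2,0,0,0,0,-0.032,-0.06,-0.259,0,0,0,0,-0.029,-0.055,-0.31,0,0,0,0,-0.026,-0.049,-0.346,0,0,0,0,-0.021,-0.039,-0.375,0,0,0,0,-0.021,-0.039,-0.375,0]}}

```text
t: 9.47
tcp_pos: [0.4905, 0.151, 0.1385]
tool_rot: [[-0.882, 0.471, 0.002], [0.471, 0.882, 0.003], [-0.001, 0.003, -1.0]]
contact_force: [-0.7, 0.3, -0.2]
grip_width: -0.0001
grip_force: 0.0
```

```bash
python3 - <<'E'
from h import *
s=readout.sense();P=np.array(s["tcp_pos"])-[0,0,.011];print(s["t"],s["tcp_pos"],"tip comp",np.round(M.T@(P-C),4),s["contact_force"])
E
```

```text
9.4667 [0.49051259 0.15099152 0.13847102] tip comp [-0.0336  0.0671  0.0673] [-0.71866564  0.32818202 -0.21402438]
```

Emit:
{"fn": "carry_out", "kwargs": {"increments": [0,0,0,0,0,-0.008,0,0,0,0,0,0,-0.016,0,0,0,0,0,0,-0.02,0,0,0,0,0,0,-0.02,0]}}

```text
t: 9.8
tcp_pos: [0.4914, 0.1512, 0.137]
tool_rot: [[-0.882, 0.471, 0.005], [0.471, 0.882, 0.003], [-0.003, 0.005, -1.0]]
contact_force: [-8.1, -0.3, 18.6]
grip_width: -0.0001
grip_force: 8.9
```

The lid stopped dead at 18.6 N, so it is shut. I'll lift and turn the tool for the hasp.

```bash
python3 - <<'E'
from h import *
s=readout.sense();R0,P0=np.array(s["tool_rot"]),s["tcp_pos"]
Rt=tool(-yc,-zc)
U=w(-.01,.03,.26)
print(inc(Rt,U,R0,P0))
def tcp(a,r=.07,gap=0,hw=.011):
    n=np.array([np.sin(a),0,np.cos(a)])
    q=np.array([-.058-r*np.cos(a),0,.062+r*np.sin(a)])+n*(.002+gap+hw*abs(n[0]));q[2]+=.011
    return w(*q),q
T0,q0=tcp(1.5,gap=.03)
print("T0 from U",np.round((T0-U)/.25,3).tolist(),q0,np.round(T0,4))
for a in(1.5,1.3,1.1,.9,.7,.5,.35,.2,.1,0,-.04):print(a,np.round((tcp(a)[0]-T0)/.25,3).tolist(),np.round(tcp(a)[1],3))
E
```

```text
([0.077, 0.024, -0.246, 0.007, -0.294, 0.696], 'rows>=14/5')
T0 from U [0.183, 0.087, -0.428] [-0.02008681  0.          0.1458644 ] [0.539  0.0995 0.204 ]
1.5 [-0.049, -0.091, -0.06] [-0.05   0.     0.144]
1.3 [-0.074, -0.138, -0.085] [-0.065  0.     0.144]
1.1 [-0.097, -0.179, -0.122] [-0.079  0.     0.141]
0.9 [-0.115, -0.214, -0.169] [-0.093  0.     0.134]
0.7 [-0.129, -0.239, -0.225] [-0.106  0.     0.125]
0.5 [-0.136, -0.253, -0.286] [-0.116  0.     0.113]
0.35 [-0.137, -0.255, -0.334] [-0.122  0.     0.102]
0.2 [-0.135, -0.25, -0.383] [-0.126  0.     0.091]
0.1 [-0.131, -0.243, -0.414] [-0.127  0.     0.083]
0 [-0.125, -0.232, -0.444] [-0.128  0.     0.075]
-0.04 [-0.123, -0.229, -0.453] [-0.128  0.     0.073]
```

Emit:
{"fn": "carry_out", "kwargs": {"increments": [0,0,0,0,-0.02,0.15,0,0.005,0.001,-0.015,0,-0.05,0.3,0,0.01,0.003,-0.033,0,-0.1,0.45,0,0.016,0.005,-0.051,0,-0.16,0.58,0,0.022,0.007,-0.069,0.003,-0.22,0.66,0,0.027,0.008,-0.087,0.007,-0.27,0.696,0,0.033,0.01,-0.105,0.007,-0.294,0.696,0,0.038,0.012,-0.123,0.007,-0.294,0.696,0]}}

```text
t: 10.47
tcp_pos: [0.4931, 0.0757, 0.31]
tool_rot: [[-0.295, 0.955, 0.028], [0.929, 0.28, 0.241], [0.222, 0.098, -0.97]]
contact_force: [0.2, -0.6, -0.3]
grip_width: -0.0002
grip_force: 0.0
```

```bash
python3 - <<'E'
from h import *
s=readout.sense();R0,P0=np.array(s["tool_rot"]),s["tcp_pos"];print(s["q"])
print(inc(tool(-yc,-zc),w(-.02,0,.24),R0,P0))
E
```

```text
[-0.24255006 -0.07330648  1.75472108  0.24389331  1.4936554  -0.56198423]
([0.039, 0.012, -0.122, 0.106, -0.05, -0.085], 'rows>=7/1')
```

Emit:
{"fn": "carry_out", "kwargs": {"increments": [0.006,0.002,-0.018,0.02,-0.01,0,0,0.012,0.004,-0.036,0.03,-0.01,0,0,0.018,0.006,-0.054,0.04,-0.02,0,0,0.024,0.008,-0.072,0.06,-0.03,-0.02,0,0.03,0.009,-0.09,0.08,-0.04,-0.05,0,0.035,0.011,-0.107,0.106,-0.05,-0.085,0,0.039,0.012,-0.122,0.106,-0.05,-0.085,0,0.039,0.012,-0.122,0.106,-0.05,-0.085,0]}}

```text
t: 11.13
tcp_pos: [0.5181, 0.0645, 0.2864]
tool_rot: [[0.426, 0.881, 0.206], [0.79, -0.473, 0.39], [0.441, -0.004, -0.897]]
contact_force: [-0.2, -0.1, -0.0]
grip_width: 0.0004
grip_force: 0.0
```

```bash
python3 - <<'E'
from h import *
s=readout.sense();R0,P0=np.array(s["tool_rot"]),s["tcp_pos"];print(s["t"],s["q"],M.T@(P0-C))
print(inc(tool(-yc,-zc),w(-.0201,0,.1459),R0,P0))
p=get_image("wrist");im=p["pixels"][:,:,::-1].copy()
for k,v in dict(b=(-.092,0,.08),h=(-.058,0,.062),c1=(-.145,.1,.058),c2=(-.145,-.1,.058),tip=(-.065,0,.142)).items():
    u=proj(p,w(*v),s)[0];print(k,u);cv2.drawMarker(im,tuple(int(t) for t in np.clip(np.round(u),-999,999)),(0,0,255),cv2.MARKER_CROSS,9,1)
q=get_image("side");b=cv2.resize(q["pixels"][100:220,230:325,::-1],None,fx=3,fy=3)
c=np.zeros((384,800,3),np.uint8);c[:,:512]=im;c[:360,512:797]=b
cv2.imwrite("pics/w5.png",c)
E
```

```text
11.1333 [-0.38176763 -0.10111148  1.87328398  0.46710667  1.34478838  0.01109445] [-0.02055553  0.00183885  0.23774107]
([-0.001, -0.0, -0.0, 0.084, 0.14, -0.329], 'rows>=1/3')
b [250.41659255 239.61416903]
h [250.41096778 204.85902083]
c1 [169.09478608 269.42691322]
c2 [331.71221974 269.59880746]
tip [250.60839425 246.02571153]
```

View pics/w5.png

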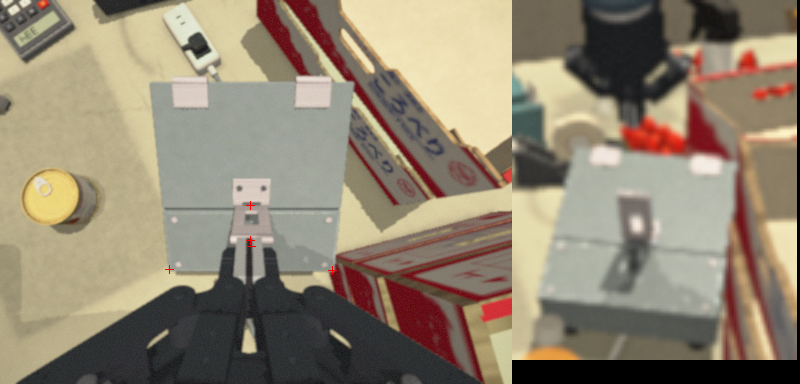

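The view shows the lid shut. The hasp stands up, with its tip near (250,238), and the ledge corners match at (169,270) and (335,270). I'll lower the fingers behind the hasp.

Emit:
{"fn": "carry_out", "kwargs": {"increments": [0,0,0,0.03,0.05,-0.11,0,0,0,0,0.06,0.1,-0.22,0,0,0,0,0.084,0.143,-0.329,0,0,0,0,0.084,0.143,-0.329,0,0,0,0,0.084,0.143,-0.329,0]}}

```text
t: 11.65
tcp_pos: [0.539, 0.1014, 0.2037]
tool_rot: [[0.421, 0.885, 0.202], [0.793, -0.466, 0.391], [0.44, -0.004, -0.898]]
contact_force: [-0.2, 0.3, 1.4]
grip_width: -0.0
grip_force: 0.0
```

Emit:
{"fn": "carry_out", "kwargs": {"increments": [0,0,0,-0.025,-0.045,-0.03,0,0,0,0,-0.049,-0.091,-0.06,0,0,0,0,-0.074,-0.138,-0.085,0,0,0,0,-0.097,-0.179,-0.122,0,0,0,0,-0.115,-0.214,-0.169,0,0,0,0,-0.129,-0.239,-0.225,0,0,0,0,-0.136,-0.253,-0.286,0,0,0,0,-0.137,-0.255,-0.334,0]}}

```text
t: 12.32
tcp_pos: [0.5069, 0.035, 0.1224]
tool_rot: [[0.421, 0.883, 0.209], [0.793, -0.47, 0.388], [0.441, 0.002, -0.898]]
contact_force: [0.1, 0.4, -0.1]
grip_width: 0.0001
grip_force: 0.2
```

```bash
python3 - <<'E'
from h import *
s=readout.sense();R0,P0=np.array(s["tool_rot"]),s["tcp_pos"];print(s["t"],np.round(M.T@(P0-C),4),s["contact_force"])
for z in (.091,.083,.077,.072): print(z,inc(tool(-yc,-zc),w(-.128,0,z),R0,P0)[0])
E
```

```text
12.3167 [-0.1206 -0.0023  0.1041] [ 0.08541644  0.38210808 -0.07128475]
0.091 [-0.0, 0.001, -0.001, -0.01, 0.001, -0.06]
0.083 [-0.0, 0.001, -0.001, -0.003, 0.013, -0.089]
0.077 [-0.0, 0.001, -0.001, 0.002, 0.023, -0.11]
0.072 [-0.0, 0.001, -0.001, 0.006, 0.03, -0.128]
```

Emit:
{"fn": "carry_out", "kwargs": {"increments": [0,0,0,-0.01,0.001,-0.06,0,0,0,0,-0.003,0.013,-0.089,0,0,0,0,0.002,0.023,-0.11,0,0,0,0,0.004,0.027,-0.12,0,0,0,0,0.004,0.027,-0.12,0]}}

```text
t: 12.73
tcp_pos: [0.508, 0.0398, 0.0956]
tool_rot: [[0.417, 0.885, 0.206], [0.797, -0.465, 0.386], [0.437, 0.003, -0.899]]
contact_force: [-39.1, -26.5, 55.5]
grip_width: 0.0003
grip_force: 34.1
```

```bash
python3 - <<'E'
from h import *
s=readout.sense();print(s["t"],np.round(M.T@(s["tcp_pos"]-C),4),np.round(M.T@s["contact_force"],1))
E
```

```text
12.7333 [-0.1281 -0.001   0.0779] [-13.3  21.9  68.3]
```

Emit:
{"fn": "carry_out", "kwargs": {"increments": [0,0,0,-0.01,-0.019,0.043,0,0,0,0,-0.03,-0.06,0.14,0,0,0,0,-0.06,-0.12,0.28,0,0,0,0,-0.09,-0.16,0.4,0,0,0,0,-0.09,-0.16,0.4,0,0,0,0,-0.09,-0.16,0.4,0]}}

```text
t: 13.23
tcp_pos: [0.4859, 0.0021, 0.1941]
tool_rot: [[0.42, 0.883, 0.211], [0.793, -0.47, 0.387], [0.441, 0.005, -0.898]]
contact_force: [-0.9, -0.7, -0.8]
grip_width: 0.0001
grip_force: 0.0
```

```bash
python3 - <<'E'
from h import *
s=readout.sense();P0=s["tcp_pos"];print(s["t"],np.round(M.T@(P0-C),4),s["contact_force"])
p=get_image("wrist");im=p["pixels"][:,:,::-1].copy()
np.savez("w6.npz",px=p["pixels"],R=s["tool_rot"],P=s["tcp_pos"])
for k,v in dict(b=(-.092,0,.08),h=(-.058,0,.062),tip=(-.138,0,.064),c1=(-.065,.1,.058),c2=(-.065,-.1,.058)).items(): print(k,proj(p,w(*v),s)[0])
q=get_image("side");b=cv2.resize(q["pixels"][150:210,240:310,::-1],None,fx=5,fy=5,interpolation=cv2.INTER_CUBIC)
q=get_image("scene");d=cv2.resize(q["pixels"][150:200,240:310,::-1],None,fx=5,fy=5,interpolation=cv2.INTER_CUBIC)
a=cv2.resize(im[130:384,130:380],None,fx=1.7,fy=1.7,interpolation=cv2.INTER_CUBIC)
c=np.zeros((560,790,3),np.uint8);c[:a.shape[0],:a.shape[1]]=a;c[:300,440:790]=b;c[305:555,440:790]=d
cv2.imwrite("pics/w6.png",c)
E
```

```text
13.2333 [-0.1242  0.0007  0.1856] [-0.94119659 -0.68893331 -0.78103824]
b [248.71252849 157.23510098]
h [248.8872128  112.82716808]
tip [248.37142189 202.51712854]
c1 [132.45933178 120.20720821]
c2 [364.75309597 121.53478281]
```

View pics/w6.png

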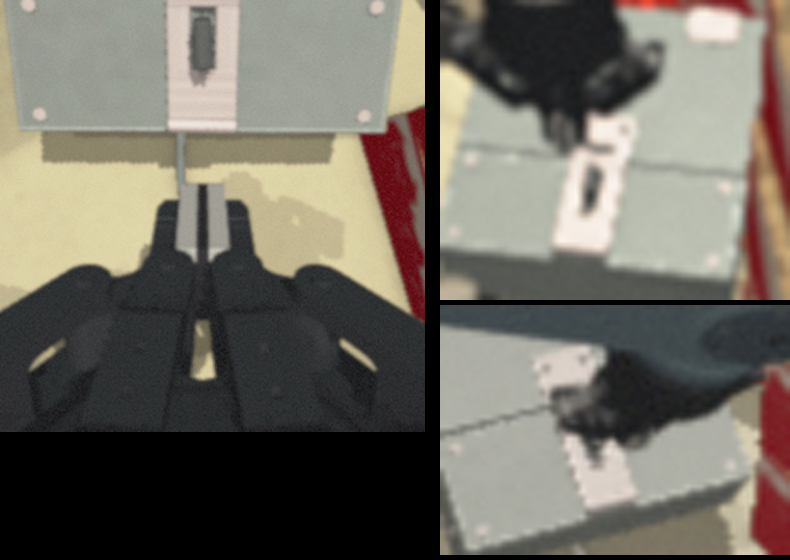

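The picture shows the hasp flat on the ledge, with the button's wing upright through the slot at about (249,155), within 2 px of the prediction. I'll grip the wing.

```bash
python3 - <<'E'
from h import *
s=readout.sense();R0,P0=np.array(s["tool_rot"]),s["tcp_pos"]
for z in(.19,.11,.0815): print(z,inc(tool(-yc,-zc),w(-.091,-.0003,z),R0,P0))
print(zc/4)
E
```

```text
0.19 ([-0.001, -0.0, -0.001, 0.065, 0.089, 0.089], 'rows>=1/1')
0.11 ([-0.001, -0.0, -0.001, 0.132, 0.212, -0.199], 'rows>=1/2')
0.0815 ([-0.001, -0.0, -0.001, 0.155, 0.256, -0.301], 'rows>=1/3')
[-0.05194392 -0.09650082  0.22469851]
```

Emit:
{"fn": "carry_out", "kwargs": {"increments": [-0.001,0,-0.001,0.065,0.089,0.089,45,-0.001,0,-0.001,0.065,0.089,0.089,45,-0.001,0,-0.001,0.1,0.15,-0.06,45,-0.001,0,-0.001,0.132,0.212,-0.199,45,-0.001,0,-0.001,0.145,0.238,-0.26,45,-0.001,0,-0.001,0.155,0.256,-0.301,45,-0.001,0,-0.001,0.155,0.256,-0.301,45,-0.001,0,-0.001,0.155,0.256,-0.301,45]}}

```text
t: 14.05
tcp_pos: [0.5223, 0.0678, 0.115]
tool_rot: [[0.428, 0.88, 0.206], [0.792, -0.474, 0.384], [0.436, -0.001, -0.9]]
contact_force: [1.3, -0.2, 0.3]
grip_width: 0.0454
grip_force: 0.0
```

```bash
python3 - <<'E'
from h import *
s=readout.sense();P0=s["tcp_pos"];print(s["t"],np.round(M.T@(P0-C),4),s["contact_force"],s["grip_width"])
E
```

```text
14.05 [-0.0913 -0.0003  0.0816] [ 1.26138533 -0.20698957  0.26291026] 0.04538904525650332
```

Emit:
{"fn": "carry_out", "kwargs": {"increments": [0,0,0,0,0,0,0,0,0,0,0,0,0,0,0,0,0,0,0,0,0,0,0,0,0,0,0,0,0,0,0,0,0,0,0,0,0,0,0,0,0,0], "squeeze": 30}}

```text
t: 14.55
tcp_pos: [0.522, 0.0677, 0.1168]
tool_rot: [[0.427, 0.88, 0.206], [0.792, -0.474, 0.384], [0.436, -0.001, -0.9]]
contact_force: [-8.5, -0.3, 10.3]
grip_width: 0.0084
grip_force: 30.6
```

The wing is held at 8.4 mm, but the tips press lightly on the hasp. I'll rise 2 mm and then turn.

Emit:
{"fn": "carry_out", "kwargs": {"increments": [0,0,0,-0.002,-0.003,0.007,0,-0.009,-0.016,0.037,-0.002,-0.003,0.007,0,-0.017,-0.032,0.075,-0.002,-0.003,0.007,0,-0.026,-0.048,0.112,-0.002,-0.003,0.007,0,-0.026,-0.048,0.112,-0.002,-0.003,0.007,0,-0.026,-0.048,0.112,-0.002,-0.003,0.007,0,-0.026,-0.048,0.112,-0.002,-0.003,0.007,0,-0.026,-0.048,0.112,-0.002,-0.003,0.007,0]}}

```text
t: 15.22
tcp_pos: [0.522, 0.0675, 0.1171]
tool_rot: [[-0.323, 0.923, 0.21], [0.895, 0.226, 0.384], [0.307, 0.312, -0.899]]
contact_force: [7.0, 8.1, -10.6]
grip_width: 0.0077
grip_force: 31.6
```

```bash
python3 - <<'E'
from h import *
s=readout.sense();R0,P0=np.array(s["tool_rot"]),s["tcp_pos"];print(s["t"],np.round(M.T@(P0-C),4),s["contact_force"],s["grip_width"],s["q"])
a=np.degrees(np.arctan2(*(M.T@R0[:,0])[[1,0]]));print("turned",a)
rem=R.from_rotvec(zc*np.radians(92-a)).as_matrix()
print(inc(tool(R.from_rotvec(zc*np.radians(92)).apply(-yc),-zc),P0,R0,P0))
E
```

```text
15.2167 [-0.0907 -0.0002  0.0837] [  6.97858478   8.05066303 -10.63652512] 0.007722667469565195 [-0.36937117  0.14021817  2.01021557  0.54181531  1.00018207 -0.96211865]
turned 45.108153902148274
([-0.027, -0.05, 0.117, 0.0, 0.0, 0.0], 'rows>=7/0')
```

Emit:
{"fn": "carry_out", "kwargs": {"increments": [-0.009,-0.016,0.037,0,0,0,0,-0.018,-0.032,0.075,0,0,0,0,-0.027,-0.05,0.117,0,0,0,0,-0.027,-0.05,0.117,0,0,0,0,-0.027,-0.05,0.117,0,0,0,0,-0.027,-0.05,0.117,0,0,0,0,-0.027,-0.05,0.117,0,0,0,0,-0.027,-0.05,0.117,0,0,0,0], "squeeze": 45}}

```text
t: 15.88
tcp_pos: [0.5222, 0.0676, 0.1173]
tool_rot: [[-0.893, 0.398, 0.211], [0.45, 0.805, 0.386], [-0.016, 0.439, -0.898]]
contact_force: [7.9, 9.2, -10.8]
grip_width: 0.0077
grip_force: 48.9
```

```bash
python3 - <<'E'
from h import *
s=readout.sense();R0,P0=np.array(s["tool_rot"]),s["tcp_pos"];print(s["t"],np.round(M.T@(P0-C),4),np.round(M.T@s["contact_force"],1),s["grip_width"],s["moment"])
print("turned",np.degrees(np.arctan2(*(M.T@R0[:,0])[[1,0]])))
E
```

```text
15.8833 [-0.0905 -0.0003  0.0837] [  5.9  -2.6 -14.9] 0.007722201525756363 [ 0.33572052 -0.71174425 -0.19013708]
turned 91.78218456153176
```

Emit:
{"fn": "carry_out", "kwargs": {"increments": [0,0,0,0,0,0,30,0,0,0,0,0,0,30,0,0,0,0,0,0,30,0,0,0,-0.03,-0.055,0.13,30,0,0,0,-0.06,-0.11,0.26,30,0,0,0,-0.09,-0.17,0.4,30,0,0,0,-0.09,-0.17,0.4,30,0,0,0,-0.09,-0.17,0.4,30]}}

```text
t: 16.55
tcp_pos: [0.5012, 0.0224, 0.2203]
tool_rot: [[-0.891, 0.4, 0.216], [0.454, 0.805, 0.381], [-0.021, 0.438, -0.899]]
contact_force: [-0.2, 0.0, -0.8]
grip_width: 0.03
grip_force: 0.0
```

```bash
python3 - <<'E'
from h import *
s=readout.sense();P0=s["tcp_pos"];print(s["t"],np.round(M.T@(P0-C),4),s["contact_force"],s["grip_width"])
p=get_image("wrist");u=proj(p,w(-.092,0,.08),s)[0].astype(int);print(u)
a=cv2.resize(p["pixels"][max(u[1]-90,0):u[1]+90,max(u[0]-90,0):u[0]+90,::-1],None,fx=2.2,fy=2.2,interpolation=cv2.INTER_CUBIC)
q=get_image("side");b=cv2.resize(q["pixels"][130:215,235:310,::-1],None,fx=4.6,fy=4.6,interpolation=cv2.INTER_CUBIC)
c=np.zeros((400,760,3),np.uint8);c[:a.shape[0],:a.shape[1]]=a[:400];c[:391,410:755]=b[:391,:345]
cv2.imwrite("pics/w7.png",c)
E
```

```text
16.55 [-0.0901 -0.0032  0.1981] [-0.19256855  0.00387592 -0.78264924] 0.030044185734001954
[246 183]
```

View pics/w7.png

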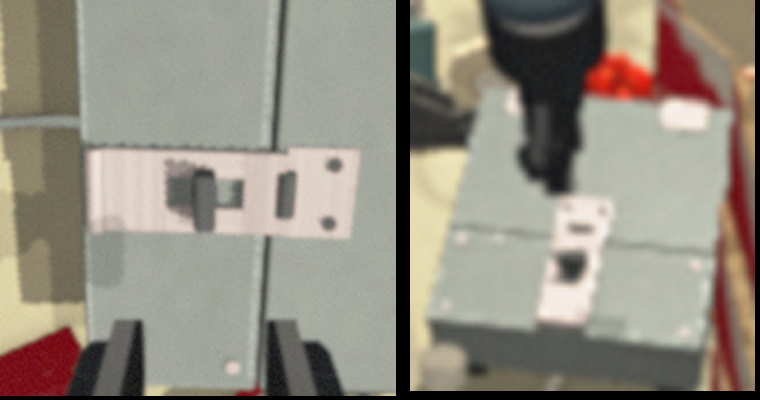

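The views show the button crosswise over the slot at (204,200), the hasp flat, the lid shut and the gripper clear. I'll hand the job in.

```bash
python3 -c "
from workcell import workorder
print(workorder.sign_off())"
```

```text
the job is handed in; nothing more can be done
None
```

The cutter is in the safe, the lid is shut, the hasp lies flat and the button bars it crosswise; I handed it in after about 17 s of robot time, with no verdict returned.

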